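Close a split flow cell on a sealing stand and hold it pressed

TASK

Set the aluminium lower half of the flow cell, dowels up, centred and level on the narrow sprung plunger of the sealing stand and let go of it; then fit the blue upper half down over its two dowels until the halves meet flush, and press the pair straight down until the plunger's red band (10 mm) has sunk into the sleeve, never bottoming the plunger (20 mm). Finish while still holding the pair pressed like that - do not let go. Leave the grey spare cover and the other things on the bench where they are.

Things in the scene. Friction and masses are not known exactly. Their poses are not given: they have to be found in the camera images.
- lower: Loose aluminium block 104 (x) x 56 (y) x 24 (z) mm, 0.38 kg, flat on the bench. Origin: centre of underside, z up. Two brass dowels stand on its top at x = -38 and +38, y = 0: 8 mm thick, 16 mm tall, the upper 7 mm tapering to a 3 mm tip (z = 40). A brass port, 10 mm long and thick, on each short end at z = 12. Grip its middle across the 56 mm. Same either way round.
- upper: Loose blue plate 104 (x) x 56 (y) x 18 (z) mm, 0.22 kg, flat on the bench. Origin: centre of underside, z up. Two 10 mm through holes at x = -38 and +38, y = 0. White grip block 40 (x) x 34 (y) mm on its middle from z = 18 to 54, brass stub on that to z = 66. Grip the block across y. Fits either way round; flush, its origin is 24 mm above the lower half's.
- spare: Grey spare cover with a black grip block, same shape and size as the blue upper half but without dowel holes. Lies on the bench; leave it alone. Origin: centre of its underside. The places of lower, upper and spare are swapped at random.
- stand: Fixed stand: round white base 110 mm across, 14 mm high, and dark sleeve 52 mm across, up to 58 mm. Origin: centre of underside, on the plunger's axis. The plunger's 32 mm steel stem rises from the sleeve to a flat black rubber cap 40 mm across, its top 86 mm above the bench unloaded; the lowest 10 mm of the bare stem are a red band.
- rest (a point): Centre of the flat top of the stand's plunger cap, where the lower half rests; 86 mm above the bench unloaded; goes down with the plunger.
- plunger (a joint): Travel of the sprung plunger straight down, m: 0 up, 0.010 the red band just gone into the sleeve, 0.020 on its stop. It starts to give at about 5.6 N and needs 0.5 N more per mm (about 11 N at 10 mm, 13 N at 15 mm); the weight of the halves counts in this and sinks it by 0 to 4 mm.
- amber: Bystander: amber glass bottle, 56 mm across, 130 mm tall. Origin: centre of its underside.
- jar: Bystander: white jar with blue cap, 52 mm across, 70 mm tall. Origin: centre of its underside.
- beaker: Bystander: glass beaker, 68 mm across, 85 mm tall. Origin: centre of its underside.
- corkring: Bystander: cork ring, 76 mm across, 25 mm high. Origin: centre of its underside.
- driver: Bystander: orange-handled screwdriver, 170 mm long, lying along its x. Origin: underside, about its middle.
Mind the look-alikes: they are no part of the job. What is shaped like the upper but green or pink is not meant.

How it is judged:
By the outcome, as a careful person would: the job done as asked, in the order asked, and still so for the second after the job is handed in, while the arm keeps its last pose, push and grip.
It also fails if it takes over 61 s, if anything falls off the work surface, if the arm or the gripper's body presses on something with over 40 N, if the wrist force passes 120 N, or if a joint passes its speed limit or range.

ROBOT

A 7-joint arm with a two-finger parallel gripper is mounted at the origin on the work surface. World frame = base frame: x ahead of the robot, y to its left, z up, the work surface at z = 0. Lengths are in m, angles in rad, forces in N, time in s.
With the tool pointing down it reaches from about 0.4 to 0.9 m from the base axis. Payload 5.5 kg.
Tool frame: the origin (TCP) lies at the very end of the fingers, on their centre line; the grasp point (between the pads) lies 19 mm behind it; z points along the fingers, y is the line along which they close (so a half turn about z gives the same grasp; the last joint's range is limited). The gripper opens to 92 mm and grips with 3 to 60 N. Pads are 19 mm wide; open, the fingers measure 130 mm over their backs; the gripper's body (75 mm by 190 mm) begins 47 mm behind the grasp point.
Start: joints at [1.528, 0.501, -0.427, 1.55, 0.221, 1.138, -0.21], TCP at [0.196, -0.62, 0.227] pointing down, gripper open.
Joint ranges: [-2.88, 2.88], [-0.31, 2.03], [-1.54, 1.56], [0.2, 2.42], [-1.41, 4.55], [0.19, 2.02], [-2.57, 2.57]. Speed limits (rad/s): [2.57, 2.57, 3.14, 3.14, 3.14, 3.14, 3.14].

INTERFACE

Orientations are given as a unit quaternion [w, x, y, z].
In Python, from bench import arm, effector, solve_ik, monitor, viewer, workorder gives the robot as it stands. Calls block until the motion is done:
- arm.move_to(position, orientation): joint-space move of the TCP to a pose.
- arm.movel(position, max_speed=0.15, orientation=None, until_force=None): straight line of the TCP; orientation=None keeps the orientation; max_speed is the mean speed in m/s. With until_force (N) it stops when the force on the tool has changed by that much, and returns True; else False.
- arm.move_joints(angles): joint-space move.
- effector.set_gripper(opening): finger opening in m; the grip force is fixed at half the most; returns when the fingers have stopped.
- arm.hold(seconds).
- solve_ik(position, orientation): joint angles nearest the present ones, or None.
- monitor.get_obs(): the state.
- viewer.camera(name): name is "scene" or "top"; returns the picture (384x512x3 uint8, red, green, blue); there is no depth.
- viewer.calibration(name): a dict with "mtx" (3x3 intrinsics, pixels), "R" (3x3) and "t" (3): a world point X has camera coordinates R X + t. Camera axes: x right, y down, z forward; pixel columns grow to the right and rows downward; lengths in m; the calibration is good to about 2 mm. A picture is of the moment at which its call begins. calibration takes no time and is no camera call.
A pose or a line that the arm cannot do raises arm.PlanningError and nothing moves.
- workorder.finish_job(): hands the job in; it is judged then, once.
The state is a dict: "t": time; "qpos": joint angles; "qvel": joint speeds; "joint_torque": joint torques, N m; "position": TCP position; "ee_rot": TCP orientation; "wrist_force": force on the tool from outside, world axes, zero at the start; "moment": the same for the moment, N m; "width": finger opening in m; "gripper_force": force on a finger pad.
Only numpy, scipy, OpenCV 4.12 (cv2) and the standard library are available. Lean on these libraries where they do the work, as an engineer would, in place of code of your own. Each camera call takes 0.05 s, during which the arm holds its last target. There are 200 camera calls.

## Working session

There is one attempt and no reset: what is moved stays moved. The work goes in short steps, each a Python script; the robot and the scene stay as the last script left them, time stands still between calls to the robot, and variables do not carry over. Pictures are saved under pics/ and viewed, at most 10 in all, crops included, and the job is handed in when it is done.

```bash
ls; mkdir -p pics; python3 - <<'E'
from bench import arm, effector, solve_ik, monitor, viewer, workorder
import cv2,numpy as np
for n in("scene","top"):
    im=viewer.camera(n); cv2.imwrite(f"pics/{n}0.png",im[:,:,::-1]); c=viewer.calibration(n); print(n,c)
    print("campos",-np.array(c["R"]).T@np.array(c["t"]))
o=monitor.get_obs(); print(o)
E
python3 -c "
import cv2
for n in ('scene','top'):
    cv2.imwrite(f'pics/{n}0b.png',cv2.resize(cv2.imread(f'pics/{n}0.png'),(800,600),interpolation=cv2.INTER_CUBIC))"
```

```text
pics
scene {'mtx': array([[373.8166581 ,   0.        , 256.26811811],
       [  0.        , 373.8166581 , 186.35760813],
       [  0.        ,   0.        ,   1.        ]]), 'R': array([[-9.18169903e-02,  9.95775845e-01, -3.26708219e-04],
       [ 6.64217036e-01,  6.10006725e-02, -7.45046742e-01],
       [-7.41879619e-01, -6.86249546e-02, -6.67012178e-01]]), 't': array([-0.04193912, -0.27050713,  1.63150624])}
campos [1.38620595 0.17022512 0.88668037]
top {'mtx': array([[361.15008881,   0.        , 260.92827511],
       [  0.        , 361.15008881, 190.8525136 ],
       [  0.        ,   0.        ,   1.        ]]), 'R': array([[-0.02912363, -0.99945639,  0.01545088],
       [-0.98644572,  0.02624047, -0.16197614],
       [ 0.16148265, -0.01995879, -0.9866737 ]]), 't': array([0.08344923, 0.46626806, 1.01076307])}
campos [0.29915777 0.09134238 1.07152828]
{'t': 0.1, 'qpos': array([ 1.52818704,  0.50175927, -0.42681061,  1.55132897,  0.22081725,
        1.13826833, -0.21029341]), 'qvel': array([ 0.00091463,  0.00014788, -0.00135362, -0.00191497,  0.00046458,
        0.00050293, -0.00026761]), 'joint_torque': array([-1.08364117e-02, -5.67869997e+01, -5.83884582e+00, -2.79913116e+01,
       -6.91921567e-02,  2.41281168e-02,  2.09643792e-05]), 'position': array([ 0.19546984, -0.61927097,  0.22578594]), 'ee_rot': array([-8.47965541e-04,  9.88327790e-01,  1.52339914e-01, -1.01793945e-04]), 'wrist_force': array([-0.41043001, -0.54645552,  0.23949514]), 'moment': array([0.03889472, 0.04096152, 0.03494361]), 'gripper_force': 0.0, 'width': 0.0917184509844125}
```

View pics/scene0b.png

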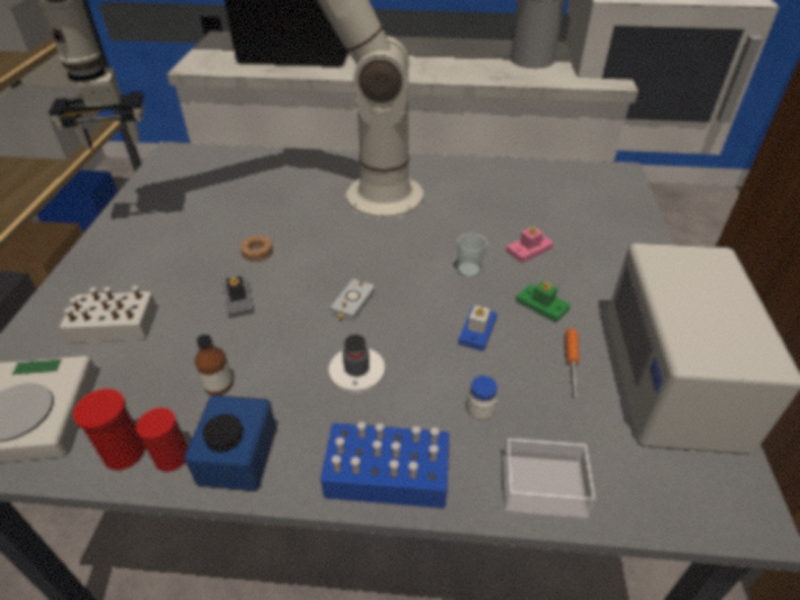

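View pics/top0b.png

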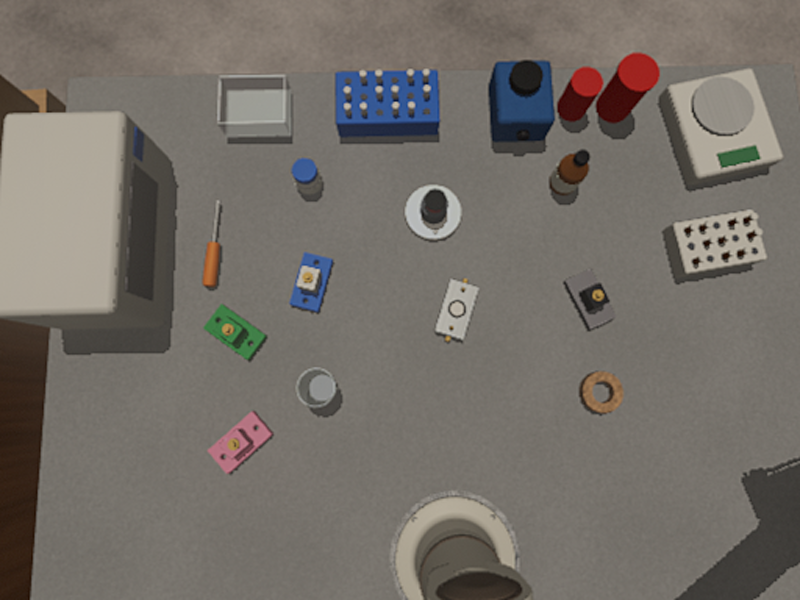

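The top view (scaled ×1.56) shows the lower half at about (457,309), the blue upper at (311,282) and the stand at (433,212). The grey spare is at (592,298), and the green and pink decoys are on the left. The scene view shows the lower at (353,298), the upper at (478,327) and the stand at (356,360).

```bash
cat > h.py <<'E'
import cv2, numpy as np
from bench import viewer
def ray(cal,uv,z):
    K,R,t=[np.array(cal[k]) for k in("mtx","R","t")]
    c=-R.T@t; d=R.T@np.linalg.inv(K)@np.array([uv[0],uv[1],1.]); return c+d*(z-c[2])/d[2]
def proj(cal,X):
    K,R,t=[np.array(cal[k]) for k in("mtx","R","t")]
    p=K@(R@np.array(X)+t); return p[:2]/p[2]
def crop(im,c,r=32,s=8):
    x,y=int(c[0]),int(c[1]); return cv2.resize(im[y-r:y+r,x-r:x+r],None,fx=s,fy=s,interpolation=cv2.INTER_CUBIC)
E
python3 - <<'E'
from h import *
C={n:viewer.calibration(n) for n in("scene","top")}
I={n:cv2.imread(f"pics/{n}0.png") for n in C}
pts={"top":[(292,198),(199,180),(277,136)],"scene":[(226,191),(306,208),(228,233)]}
rows=[np.hstack([crop(I[n],p,24,5) for p in pts[n]]) for n in C]
rows=[np.hstack([crop(I[n],p,22,6) for p in pts[n]]) for n in("top","scene")]
cv2.imwrite("pics/crops.png",np.vstack(rows))
for n in C:
    im=I[n]; hsv=cv2.cvtColor(im,cv2.COLOR_BGR2HSV)
    M={"lower":((0,0,150),(180,60,255)),"blue":((100,120,60),(130,255,255)),"white":((0,0,150),(180,60,255)),"stand":((0,0,150),(180,60,255)),"brass":((10,90,90),(35,255,255))}
    for k,p in [("lower",pts[n][0]),("blue",pts[n][1]),("white",pts[n][1]),("stand",pts[n][2]),("brass",pts[n][0]),("brass",pts[n][1])]:
        m=cv2.inRange(hsv,*M[k]); w=np.zeros_like(m); cv2.rectangle(w,(p[0]-26,p[1]-26),(p[0]+26,p[1]+26),255,-1); m&=w
        for c in cv2.findContours(m,cv2.RETR_EXTERNAL,cv2.CHAIN_APPROX_NONE)[0]:
            a=cv2.contourArea(c)
            if a>1.5:
                r=cv2.minAreaRect(c); z={"lower":.024,"blue":.018,"white":.054,"stand":.014,"brass":.04}[k]
                print(n,k,a,np.round(r[0],1),np.round(r[1],1),round(r[2]),"->",np.round(ray(C[n],r[0],z)[:2],4))
E
```

```text
scene lower 262.5 [225.2 189.3] [13.4 26.1] 39 -> [ 0.4513 -0.0233]
scene blue 168.0 [305.2 209.4] [16.6 25.2] 21 -> [0.5175 0.2501]
scene white 34.0 [306.6 200.3] [10.4  8.5] 14 -> [0.5119 0.2513]
scene stand 457.5 [228.  236.6] [25.4 36.3] 85 -> [0.6518 0.0159]
scene brass 3.5 [218. 202.] [2. 2.] 90 -> [ 0.5316 -0.0335]
scene brass 11.5 [306.8 199.3] [4.2 3.5] 45 -> [0.4923 0.2533]
top lower 594.0 [292.  197.1] [19.  34.3] 17 -> [ 0.4496 -0.0204]
top blue 332.5 [198.9 180.2] [18.8 34.9] 16 -> [0.5083 0.253 ]
top white 134.0 [196.7 177.1] [11.8 13.5] 16 -> [0.5106 0.2536]
top stand 921.5 [276.8 134.8] [34.6 33.9] 45 -> [0.6441 0.0167]
top brass 7.0 [286.5 216.5] [3. 3.] 90 -> [ 0.3916 -0.0006]
top brass 3.5 [297. 179.] [2. 2.] 90 -> [ 0.5002 -0.0357]
top brass 25.5 [196.5 177. ] [6. 5.] 90 -> [0.5137 0.2564]
```

View pics/crops.png

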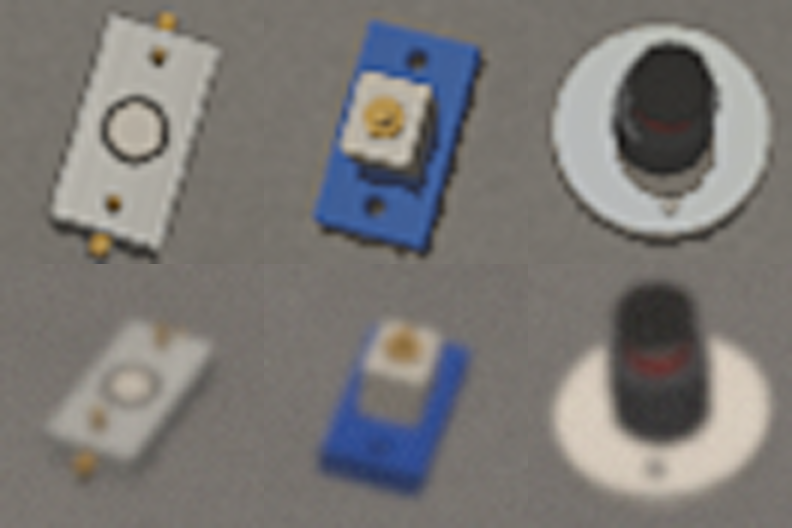

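The crops resolve the lower's dowels and ports, the upper's holes and block, and the stand's base and cap. Next I'll refine these positions to subpixel in the sharper top view.

```bash
cat >> h.py <<'E'
from scipy.optimize import least_squares
S=6
def mask_contour(im,c,f,r=30):
    """largest contour, full-image pixel coords, of f(upsampled crop)"""
    x,y=int(c[0])-r,int(c[1])-r
    u=cv2.resize(im[y:y+2*r,x:x+2*r],None,fx=S,fy=S,interpolation=cv2.INTER_CUBIC).astype(np.float32)
    m=f(u).astype(np.uint8)*255
    cs=cv2.findContours(m,cv2.RETR_EXTERNAL,cv2.CHAIN_APPROX_NONE)[0]
    k=max(cs,key=cv2.contourArea)[:,0,:].astype(float)
    return (k+.5)/S-.5+[x,y]
def rect_on_plane(cal,k,z):
    P=np.array([ray(cal,p,z)[:2] for p in k])*1000
    (c,wh,a)=cv2.minAreaRect(P.astype(np.float32))
    if wh[0]<wh[1]: a+=90
    a=(a+90)%180-90
    return np.array(c)/1000,sorted(wh),a
E
python3 - <<'E'
from h import *
for n in("top","scene"):
    cal=viewer.calibration(n); im=cv2.imread(f"pics/{n}0.png")
    P={"top":[(292,198),(199,180),(277,136)],"scene":[(226,191),(306,208),(228,233)]}[n]
    lum=lambda u:u.mean(2)
    print(n)
    for th in(130,145,160): print("lower",th,rect_on_plane(cal,mask_contour(im,P[0],lambda u:lum(u)>th),.024))
    for th in(30,45,60): print("upper",th,rect_on_plane(cal,mask_contour(im,P[1],lambda u:u[:,:,0]-u[:,:,2]>th),.018))
    for th in(140,): print("block",rect_on_plane(cal,mask_contour(im,(P[1][0]-1,P[1][1]-3),lambda u:(lum(u)>th),12 if n=='top' else 10),.054))
    k=mask_contour(im,P[2],lambda u:lum(u)>150)
    cam=-np.array(cal["R"]).T@np.array(cal["t"])
    def res(q,sel=False):
        r=[]
        for p in k:
            A=ray(cal,p,.014)[:2]; far=(A-q)@(q-cam[:2])>0
            if not far: A=ray(cal,p,0)[:2]
            r.append(np.linalg.norm(A-q)-.055)
        return np.array(r)
    s=least_squares(res,[.648,.016],loss="soft_l1",f_scale=.001,diff_step=1e-3); print("stand",s.x,np.abs(s.fun).mean())
    # far-rim-only with free radius
    A=np.array([ray(cal,p,.014)[:2] for p in k]); d=A-s.x; f=(d@(s.x-cam[:2]))>-.01
    s2=least_squares(lambda q:np.linalg.norm(A[f]-q[:2],axis=1)-q[2],[*s.x,.055]); print("rim",s2.x)
    # cap far edge
    cc=proj(cal,[*s.x,.07])
    kc=mask_contour(im,cc,lambda u:lum(u)<100,18)
    A=np.array([ray(cal,p,.086)[:2] for p in kc]); d=A-s.x
    if n=="top":
        f=(d@(s.x-cam[:2]))>0
        s3=least_squares(lambda q:np.linalg.norm(A[f]-q[:2],axis=1)-q[2],[*s.x,.02]); print("cap",s3.x,f.sum())
E
```

```text
top
lower 130 (array([ 0.44949643, -0.02090006]), [58.15480422973633, 105.56477355957031], -19.09808349609375)
lower 145 (array([ 0.44933008, -0.02049714]), [56.285133361816406, 104.21729278564453], -19.3089599609375)
lower 160 (array([ 0.44937903, -0.02039136]), [54.53831481933594, 102.5674057006836], -19.109832763671875)
upper 30 (array([0.50944028, 0.25363693]), [59.40548324584961, 106.4397201538086], -15.753829956054688)
upper 45 (array([0.50946481, 0.25338684]), [57.71541976928711, 105.2760009765625], -15.748573303222656)
upper 60 (array([0.50949213, 0.25330719]), [56.35477066040039, 104.10848999023438], -15.743293762207031)
block (array([0.51043655, 0.25403682]), [34.682228088378906, 40.76996612548828], -15.883010864257812)
stand [0.64542719 0.01624157] 0.001950544074909346
rim [0.64360015 0.01651708 0.05416999]
cap [0.64228258 0.0167147  0.01958412] 102
scene
lower 130 (array([ 0.44910318, -0.02334747]), [58.71318435668945, 109.4144058227539], -19.48334503173828)
lower 145 (array([ 0.44947812, -0.02297872]), [53.74073028564453, 102.97003173828125], -19.193038940429688)
lower 160 (array([ 0.42513898, -0.0132588 ]), [43.0349235534668, 45.565208435058594], 70.35317993164062)
upper 30 (array([0.51638312, 0.25034381]), [59.6046257019043, 118.80626678466797], -15.529029846191406)
upper 45 (array([0.51562939, 0.25054848]), [56.752105712890625, 114.0059585571289], -15.963699340820312)
upper 60 (array([0.51395123, 0.25111351]), [54.24612808227539, 106.95667266845703], -16.0177001953125)
block (array([0.5108027 , 0.25134081]), [34.2764892578125, 43.66986083984375], -14.738189697265625)
stand [0.63457075 0.01224753] 0.010889850561555644
rim [0.6288043  0.01101874 0.04115043]
```

```bash
cat >> h.py <<'E'
from scipy.spatial.transform import Rotation as Ro
from bench import arm, effector, solve_ik, monitor, workorder
def quats(a):
    """two tool-down orientations with the closing line across long axis at a deg"""
    o=[]
    for b in(a,a+180):
        r=np.radians(b); y=np.array([-np.sin(r),np.cos(r),0]); z=np.array([0,0,-1.]); x=np.cross(y,z)
        q=Ro.from_matrix(np.c_[x,y,z]).as_quat(); o.append(q[[3,0,1,2]])
    return o
def best(p,a):
    q0=monitor.get_obs()["qpos"]; c=[(np.abs(s-q0).max(),i) for i,q in enumerate(quats(a)) if (s:=solve_ik(p,q)) is not None]
    return quats(a)[min(c)[1]]
def say(m=""):
    o=monitor.get_obs(); print(m,"t%.2f"%o["t"],"p",np.round(o["position"],4),"F",np.round(o["wrist_force"],2),"M",np.round(o["moment"],2),"w%.4f g%.1f"%(o["width"],o["gripper_force"]))
E
python3 - <<'E'
from h import *
L=np.array([.4494,-.0205]); a=-19.2
q=best([*L,.15],a); print(q, solve_ik([*L,.15],q))
arm.move_to([*L,.15],q); say("above")
arm.movel([*L,.005],.12); say("down")
effector.set_gripper(.0); say("grip")
arm.movel([*L,.16],.15); say("up")
cv2.imwrite("pics/held.png",viewer.camera("scene")[:,:,::-1])
E
```

```text
[0.         0.16676875 0.98599604 0.        ] [ 1.08970682  0.69118188 -1.43406297  2.08845023  0.78933283  1.09642634
  0.4998593 ]
above t2.43 p [ 0.4496 -0.0215  0.1499] F [ 0.34  0.12 -0.22] M [ 0.1  -0.13 -0.02] w0.0914 g0.0
down t3.79 p [ 0.4499 -0.0205  0.0055] F [0.35 0.22 0.76] M [ 0.06 -0.14  0.04] w0.0915 g0.0
grip t4.45 p [ 0.4494 -0.0207  0.005 ] F [-0.51 -0.52  0.92] M [-0.1  -0.05  0.03] w0.0555 g30.0
up t5.63 p [ 0.4487 -0.0207  0.1592] F [-0.71 -0.45 -3.58] M [ 0.04 -0.22  0.02] w0.0556 g30.0
```

```bash
python3 - <<'E'
from h import *
T=np.array([.6432,.0166])
q=best([*T,.16],-19.2)
arm.move_to([*T,.16],q); say("above")
arm.movel([*T,.097],.1); arm.hold(.2); say("near")
cv2.imwrite("pics/near_t.png",viewer.camera("top")[:,:,::-1])
r=arm.movel([*T,.087],.012,until_force=2.2); say(f"contact {r}")
np.save("placez.npy",monitor.get_obs()["position"])
a=cv2.imread("pics/near_t.png")[90:190,200:350]
b=viewer.camera("scene")[180:280,150:300,::-1]
cv2.imwrite("pics/near.png",cv2.resize(np.hstack([a,b]),(780,260),interpolation=cv2.INTER_CUBIC))
E
```

```text
above t6.49 p [0.642  0.0171 0.159 ] F [-0.9   0.82 -4.23] M [ 0.09 -0.16  0.  ] w0.0556 g30.0
near t7.47 p [0.6437 0.0168 0.0978] F [-0.47 -0.41 -3.5 ] M [ 0.13 -0.17 -0.02] w0.0556 g30.0
contact True t8.08 p [0.6431 0.0165 0.0905] F [0.83 0.39 2.64] M [ 0.1  -0.35  0.05] w0.0557 g30.0
```

View pics/near.png

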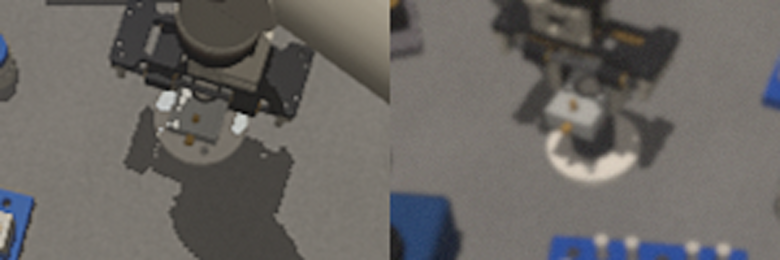

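The lower touched the cap at the expected height and sits over the stand. I'll release, move above the upper half and check the placing.

```bash
python3 - <<'E'
from h import *
p=monitor.get_obs()["position"]
effector.set_gripper(.09); arm.hold(.2); say("open")
arm.movel([p[0],p[1],.2],.15)
U=np.array([.5097,.2535])
q=best([*U,.2],-15.8); arm.move_to([*U,.2],q); say("aboveU")
n="top"; im=np.ascontiguousarray(viewer.camera(n)[:,:,::-1]); cv2.imwrite("pics/t1.png",im)
sc=viewer.camera("scene")[:,:,::-1]; cv2.imwrite("pics/s1.png",sc)
cal=viewer.calibration(n); c=proj(cal,[.643,.0166,.11]); cs=proj(viewer.calibration("scene"),[.643,.0166,.1])
print(c)
cv2.imwrite("pics/t1c.png",np.hstack([crop(im,c,30,10),]))
E
```

```text
open t9.08 p [0.642  0.0161 0.0894] F [ 1.08 -0.95 -0.47] M [ 0.06 -0.16  0.05] w0.0900 g0.0
aboveU t11.03 p [0.511  0.2519 0.1995] F [ 0.13 -0.52  0.24] M [ 0.03 -0.18  0.04] w0.0902 g0.0
[278.82232128 124.27743216]
```

View pics/t1c.png

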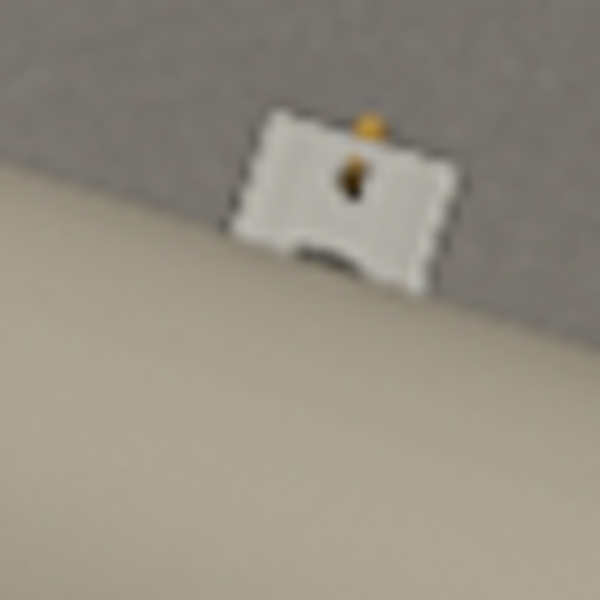

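The arm's link hides part of the lower, and only its far end shows, at (360,190) in the crop. I'll grip the upper half first, then check from a pose that leaves the view clear.

```bash
python3 - <<'E'
from h import *
U=np.array([.5097,.2535])
arm.movel([*U,.08],.15); arm.movel([*U,.0215],.08); arm.hold(.1); say("down")
effector.set_gripper(.0); say("grip")
arm.movel([*U,.22],.15); say("up")
V=[.42,-.25,.25]; q=best(V,-19.2); arm.move_to(V,q); say("aside")
im=np.ascontiguousarray(viewer.camera("top")[:,:,::-1]); cv2.imwrite("pics/t2.png",im)
sc=np.ascontiguousarray(viewer.camera("scene")[:,:,::-1]); cv2.imwrite("pics/s2.png",sc)
cal=viewer.calibration("top"); c=proj(cal,[.643,.0166,.1]); cs=proj(viewer.calibration("scene"),[.643,.0166,.1])
for th in(130,145,160): 
    k=mask_contour(im,c,lambda u:u.mean(2)>th,30)
    print(th,rect_on_plane(cal,k,.110))
cv2.imwrite("pics/t2c.png",np.hstack([crop(im,c,26,15),crop(sc,cs,26,15)]))
E
```

```text
down t13.07 p [0.5101 0.2538 0.0221] F [0.12 0.24 0.1 ] M [ 0.07 -0.16 -0.02] w0.0901 g0.0
grip t13.98 p [0.5097 0.2535 0.0215] F [ 0.39 -0.35 -0.63] M [ 0.19 -0.2  -0.  ] w0.0337 g30.0
up t15.46 p [0.5092 0.2531 0.219 ] F [-0.35 -0.29 -0.82] M [ 0.09 -0.16 -0.02] w0.0337 g30.0
aside t17.32 p [ 0.4207 -0.2489  0.2501] F [ 0.44 -0.02 -1.26] M [ 0.13 -0.2   0.02] w0.0338 g30.0
130 (array([0.63598572, 0.02072469]), [102.6451416015625, 129.0177764892578], -6.179290771484375)
145 (array([0.63617944, 0.02078468]), [100.80350494384766, 127.53437042236328], -6.0670623779296875)
160 (array([0.63632971, 0.02154821]), [98.85760498046875, 125.66914367675781], -5.1097412109375)
```

View pics/t2c.png

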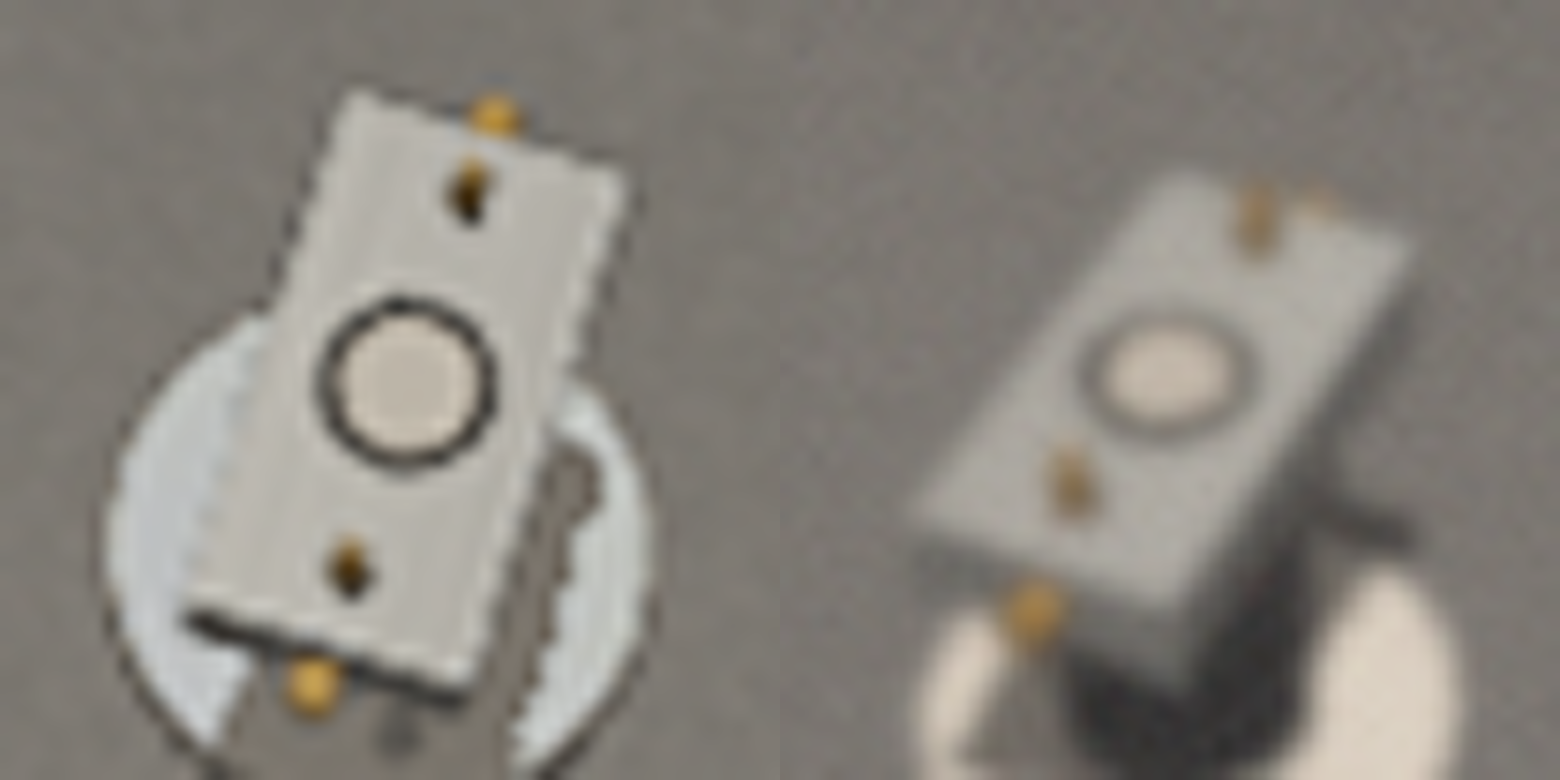

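The lower sits level on the plunger. Its ring mark is at about (407,382) in the left crop, and both dowels are visible. I'll measure its pose from the ring and the corners.

```bash
python3 - <<'E'
from h import *
cal=viewer.calibration("top")
def ringc(im,c,z):
    x,y=int(c[0])-10,int(c[1])-10
    u=cv2.resize(im[y:y+20,x:x+20],None,fx=8,fy=8,interpolation=cv2.INTER_CUBIC).mean(2)
    cs,_=cv2.findContours((u<120).astype(np.uint8),cv2.RETR_EXTERNAL,cv2.CHAIN_APPROX_NONE)
    k=max(cs,key=cv2.contourArea)[:,0,:]; e=cv2.fitEllipse(k); p=(np.array(e[0])+.5)/8-.5+[x,y]
    return np.round(p,2),np.round(np.array(e[1])/8,2),np.round(ray(cal,p,z),4)
print("ring0",ringc(cv2.imread("pics/top0.png"),(292.5,197.5),.024))
im=cv2.imread("pics/t2.png"); c=proj(cal,[.643,.0166,.1]); o=np.array([int(c[0])-26,int(c[1])-26])
print("ring2",ringc(im,o+np.array([407,382])/15,.110))
q=np.array([[345,92],[622,178],[465,695],[190,605]]); W=np.array([ray(cal,(p+.5)/15-.5+o,.110)[:2] for p in q])
print("corner centre",W.mean(0),"yaws",[np.degrees(np.arctan2(*(W[i]-W[j])[::-1])) for i,j in((0,3),(1,2))],[np.linalg.norm(W[i]-W[j]) for i,j in((0,1),(1,2),(2,3),(3,0))])
# dowel top/bottom
# level check: ring centre in both views
E
```

```text
ring0 (array([292.09, 197.25]), array([11.32, 11.51]), array([ 0.4492, -0.0208,  0.024 ]))
ring2 (array([278.7 , 124.17]), array([11.51, 11.96]), array([0.6433, 0.0169, 0.11  ]))
corner centre [0.64220751 0.017247  ] yaws [np.float64(-17.959350913621964), np.float64(-18.52562415824946)] [np.float64(0.05433651062243789), np.float64(0.10469713781023245), np.float64(0.05332267018560714), np.float64(0.10406985914228686)]
```

```bash
python3 - <<'E'
from h import *
T=np.array([.6431,.0167]); q=best([*T,.2],-18.8)
arm.move_to([*T,.2],q); arm.movel([*T,.152],.1); arm.hold(.3); say("pre")
cal={n:viewer.calibration(n) for n in("top","scene")}
I=[crop(np.ascontiguousarray(viewer.camera(n)[:,:,::-1]),proj(cal[n],[*T,.13]),30,12) for n in cal]
cv2.imwrite("pics/pre.png",cv2.resize(np.hstack(I),(800,400)))
E
```

```text
pre t19.68 p [0.6434 0.0168 0.1526] F [ 1.06 -0.74 -2.39] M [ 0.07 -0.09  0.01] w0.0341 g30.0
```

View pics/pre.png

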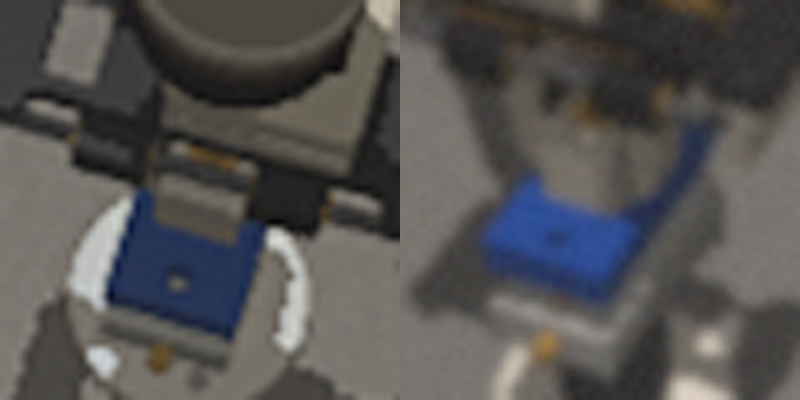

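The plate is held parallel over the lower, with the near hole at (178,282) above its dowel. I'll descend with a force guard.

```bash
python3 - <<'E'
from h import *
T=np.array([.6431,.0167])
for z in(.146,.142,.138,.1345):
    r=arm.movel([*T,z],.02,until_force=5); say(f"{z} {r}")
    if r: break
E
```

```text
0.146 False t20.23 p [0.6429 0.0167 0.1457] F [ 0.73  0.72 -1.04] M [ 0.1  -0.16 -0.02] w0.0341 g30.0
0.142 False t20.57 p [0.6429 0.0166 0.1418] F [-0.24 -0.25 -1.71] M [ 0.09 -0.16  0.05] w0.0341 g30.0
0.138 False t20.93 p [0.643  0.0166 0.1378] F [-0.63  1.27 -1.08] M [ 0.11 -0.16  0.03] w0.0336 g30.0
0.1345 False t21.25 p [0.643  0.0167 0.1343] F [ 0.87 -0.62 -1.7 ] M [ 0.04 -0.12 -0.01] w0.0340 g30.0
```

```bash
python3 - <<'E'
from h import *
T=np.array([.6431,.0167])
for z in(.130,.125,.1215,.118):
    r=arm.movel([*T,z],.015,until_force=12); arm.hold(.3); say(f"{z} {r}")
    if r: break
cal={n:viewer.calibration(n) for n in("top","scene")}
I=[crop(np.ascontiguousarray(viewer.camera(n)[:,:,::-1]),proj(cal[n],[*T,.09]),30,12) for n in cal]
cv2.imwrite("pics/press.png",cv2.resize(np.hstack(I),(800,400)))
F=np.array([monitor.get_obs()["wrist_force"]]); 
E
```

```text
0.13 False t22.00 p [0.6434 0.0168 0.1303] F [ 1.   -0.16  0.56] M [ 0.04 -0.28  0.05] w0.0339 g30.0
0.125 False t22.78 p [0.6433 0.0168 0.1252] F [ 0.98 -0.22  3.99] M [ 0.13 -0.42 -0.01] w0.0338 g30.0
0.1215 False t23.47 p [0.6433 0.0168 0.1217] F [0.58 0.27 4.98] M [ 0.14 -0.42 -0.08] w0.0340 g30.0
0.118 False t24.15 p [0.6434 0.0168 0.1185] F [ 0.57 -0.37  6.65] M [ 0.1  -0.27  0.  ] w0.0342 g30.0
```

View pics/press.png

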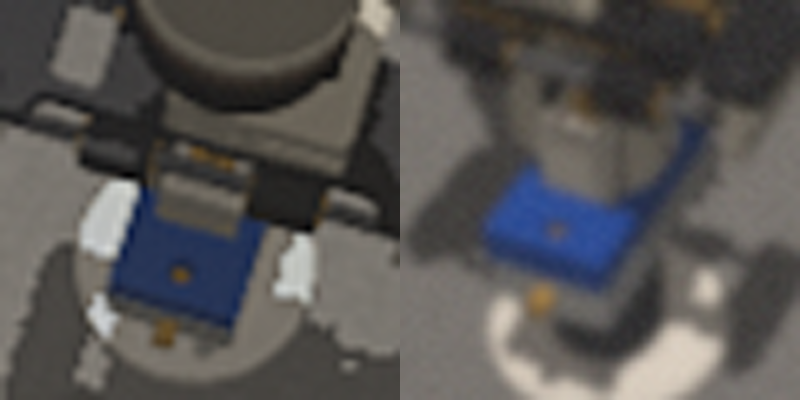

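The brass dowel shows in the near hole at (180,275), and the halves are flush with no gap. The wrist force agrees with about 13 mm of travel. I'll press about 1 mm further for margin and hand in.

```bash
python3 - <<'E'
from h import *
arm.movel([.6431,.0167,.117],.01); arm.hold(.6); say("final")
print(workorder.finish_job())
E
```

```text
final t25.10 p [0.6434 0.0168 0.1176] F [0.39 0.06 7.41] M [ 0.03 -0.22 -0.01] w0.0339 g30.0
the job is handed in; nothing more can be done
None
```

I handed the job in at about 25 s: the lower half sits centred on the plunger with the blue upper half flush over its dowels, and the arm still holds the pair pressed to about 14 mm. I inferred the travel from the arm's height and the wrist force, as the red band itself was hidden; no verdict came back.

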